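# Hold the belt-tension slide back at the belt-change line

## Task

The small bench belt sander is waiting for a new belt, and I need its tension slide held back while I drop the belt over the two drums. Pull the lock pin up out of its bushing and stand it, fully home, in the empty parking sleeve right behind it; then grip the black handle of the slide, pull it against its spring until the pointer is at the line on the index rider, and keep holding it there: finish with the gripper still on the handle. Leave the tools and glasses lying about undisturbed.

Things in the scene. Friction and masses are not known exactly. Their poses are not given: they have to be found in the camera images.
- sander: dark grey-green bench belt sander, fixed: housing 185 (x) x 375 (y) x 45 mm high; on its line x = 0 stand the rubber drive drum at y = +105 mm and the smaller aluminium idler drum (56 mm across, on the slide) at y = -100 mm, tops 142 mm above the cabinet. Origin: underside, on the drum line; x points to its back, y from idler to drive drum, z up. Stands at various places, turned up to 0.22 rad
- lock_pin: loose steel lock pin, 50 to 100 g, 96 mm long: shank 10 mm across, 50 mm long; then a collar 21 mm across, 4 mm thick; above it a round ribbed grip 21 mm across, 42 mm tall. Origin: centre of its lower end, z up along the pin. It starts in the lock bushing and passes through the tail of the slide, which therefore cannot move
- lock_mouth (a point): centre of the mouth of the lock bushing (sander frame 0, -185 mm), a steel ring 25 mm across on a painted bridge, 98 mm above the cabinet, bore 13 mm; the pin's collar sits on it, the shank hangs 50 mm deep in it
- park_mouth (a point): centre of the mouth of the parking sleeve, an empty upright steel tube 27 mm across, 62 mm behind the lock bushing (sander +x), equally high (98 mm above the cabinet), bore 15 mm, 53 mm deep: the pin's collar comes to sit on its mouth, its lower end then 50 mm below it
- pointer (a point): tip of the thin steel pointer at the front end of the slide's arm, under and in front of the handle; it moves with the handle
- index_line (a point): middle of the white line engraved across the top of the index rider, a dark steel block 20 x 16 x 13 mm, its top 60 mm above the cabinet, clamped on the graduated strip at the front edge. The line runs along the sander's x and lies 36 to 58 mm from the pointer's home position, along the sander's +y
- safety_glasses: dark safety glasses lying on the cabinet, 66 by 140 by 36 mm; origin at the centre of the underside; leave alone
- wrench_2: small chrome combination wrench lying flat, 34 by 160 by 8 mm, origin at the centre of the underside; leave alone
- screwdriver_red: red-handled screwdriver lying flat, 30 by 210 by 28 mm, origin at the centre of the underside; leave alone
- slide: tension slide with idler drum, handle and pointer. Origin on the idler drum's axis at cabinet level, axes parallel to the sander's; home = (0, -100 mm) in the sander's frame. Runs straight along the sander's +y (towards the drive drum), up to 65 mm. A spring drives it home with about 5 N at home and 11 N at 50 mm (120 N/m): it runs back when let go
- handle (a point): middle of the grip of the slide's black upright round handle, 25 mm across; the grip runs from 26 mm below to 25 mm above this point, its top 141.5 mm above the cabinet. It stands 62 mm in front (sander -x) of the idler drum's axis and moves with the slide

How it is judged:
By the outcome, as a careful person would: the job done as asked, in the order asked, and still so for the second after the job is handed in, while the arm keeps its last pose, push and grip.
It also fails if it takes over 48 s, if anything falls off the work surface, if the arm or the gripper's body presses on something with over 40 N, if the wrist force passes 120 N, or if a joint passes its speed limit or range.

## Robot

A 6-joint arm with a two-finger parallel gripper is mounted at the origin on a cart in front of the work surface, level with it; the furniture and walls round the work are solid. World frame = base frame: x ahead of the robot, y to its left, z up, the work surface at z = 0. Lengths are in mm, angles in degrees, forces in N, time in s.
With the tool pointing down it reaches from about 350 to 850 mm from the base axis. Payload 8.1 kg.
Tool frame: the origin (TCP) lies where the fingers leave the gripper's body, on its centre line; the fingertips stand 73 mm ahead of it and the grasp point (between the pads) lies 54 mm ahead of it; z points along the fingers, y is the line along which they close (so a half turn about z gives the same grasp; the last joint's range is limited). The gripper opens to 85 mm and grips with 20 to 120 N. Pads are 22 mm wide; open, the fingers measure 114 mm over their backs; the gripper's body (76 mm by 85 mm) begins 54 mm behind the grasp point. The pads swing forward as they close: fully open they stand 13 mm farther back than shut.
Start: joints at [-69.179, 7.471, 85.268, -0, 87.261, -4.893], TCP at [260.351, -540.577, 303.892] pointing down, gripper open.
Joint ranges: [-169.43, 169.43], [-51.17, 129.36], [1.28, 143.12], [-76.62, 256.62], [0, 156.53], [-152.29, 152.29]. Speed limits (degrees/s): [136.94, 136.94, 159.86, 180, 180, 180].

## Interface

Orientations are given as [roll, pitch, yaw] about the fixed x, y, z axes, in that order (R = Rz(yaw) Ry(pitch) Rx(roll)).
In Python, from bench import sense, optics, r gives the robot as it stands.
- The arm moves only by the tool servo_tool, never from a script. Its argument "plan" is a list that holds one entry, the list of rows, each a list of 5 numbers: the shift along the world's x, y, z in m, then the turn about the world's z in degrees, then the finger opening in m, from 0 to 0.0854. A call has 1 to 10 rows; each row shifts and turns the commanded pose from where the row before left it; what a row does not reach is not made up. A row lasts 1/10 s, in which the tool goes at most 50 mm and 8.59 degrees, less where a joint would pass 70% of its speed; a pose out of reach is approached as far as the arm can. A call is refused whole if a number of a shift passes 0.05 or a number of a turn 8.59, either way. A call with a gripper value outside its range is refused whole. The fingers move at their own pace and stop on an object; "force" is the grip in N (left out, the last holds). Time passes only in rows, so rows that do not move let the fingers close. It gives the time, the measured TCP pose, the force, the opening and the grip force at its end, in the units of the state.
- sense(): the state, without advancing time (a new reading comes with each control period).
- optics.snapshot(name): name is "scene" or "top"; returns a dict with "frame" (480x640x3 uint8, blue, green, red), "fx", "fy", "cx", "cy" (pixels), "cam_to_world" (4x4, takes a point from camera to world coordinates). Camera axes: x right, y down, z forward; pixel columns grow to the right and rows downward; lengths in mm; the calibration is good to about 2 mm. A picture is of the moment at which its call begins. There is no depth.
- r.hand_in(): hands the job in; it is judged then, once.
The state is a dict: "time": time; "joint_pos": joint angles; "qd": joint speeds; "joint_efforts": joint torques, N m; "tool_pos": TCP position; "tcp_rot": TCP orientation; "ft_force": force on the tool from outside, world axes, zero at the start; "wrist_torque": the same for the moment, N m; "finger_gap": finger opening in mm; "grip_force": force on a finger pad.
Only numpy, scipy, OpenCV 4.12 (cv2) and the standard library are available. Lean on these libraries where they do the work, as an engineer would, in place of code of your own. Each camera call takes 0.05 s, during which the arm holds its last target. There are 200 camera calls.

## Working session

There is one attempt and no reset: what is moved stays moved. The work goes in short steps, Python scripts to look and compute and a tool call to move; the robot and the scene stay as the last step left them, time stands still between calls to the robot, and variables do not carry over. Pictures are saved under pics/ and viewed, at most 10 in all, crops included, and the job is handed in when it is done.

Besides the shell and the picture viewer there is one more tool, called after ">>>" by a JSON object that holds its "fn" and its "kwargs", one argument or row to a line. servo_tool: Moves the arm, as the interface text tells. Its arguments: {"type":"object","properties":{"plan":{"type":"array"},"force":{"type":"number"}},"required":["plan"]}

```bash
mkdir -p pics
cat > h.py <<'E'
import numpy as np, cv2, json
from bench import sense, optics, r
def snap(n,f):
    s=optics.snapshot(n); cv2.imwrite(f'pics/{f}.png',s['frame'])
    np.savez(f'pics/{f}.npz',**{k:s[k] for k in s}); return s
def load(f): return np.load(f'pics/{f}.npz')
def ray(s,u,v):
    T=np.array(s['cam_to_world']); d=T[:3,:3]@np.array([(u-s['cx'])/s['fx'],(v-s['cy'])/s['fy'],1]); return T[:3,3],d
def onz(s,u,v,z):
    o,d=ray(s,u,v); return o+d*(z-o[2])/d[2]
def proj(s,p):
    T=np.array(s['cam_to_world']); c=T[:3,:3].T@(np.asarray(p)-T[:3,3]); return s['fx']*c[0]/c[2]+s['cx'],s['fy']*c[1]/c[2]+s['cy']
def tri(s1,a,s2,b):
    o1,d1=ray(s1,*a);o2,d2=ray(s2,*b);d1=d1/np.linalg.norm(d1);d2=d2/np.linalg.norm(d2)
    t=np.linalg.lstsq(np.c_[d1,-d2],o2-o1,rcond=None)[0]; p,q=o1+d1*t[0],o2+d2*t[1]
    return (p+q)/2,np.linalg.norm(p-q)
E
python3 - <<'E'
from h import *
for n in('scene','top'):
    s=snap(n,n+'1'); print(n,s['fx'],s['cx'],s['cy'],np.round(s['cam_to_world'],3).tolist())
print(sense())
E
```

```text
scene 515.3455723868457 319.5384986257599 239.11824949307552 [[-0.861, -0.258, 0.438, 97.016], [-0.508, 0.463, -0.727, 639.11], [-0.015, -0.848, -0.529, 610.123], [0.0, 0.0, 0.0, 1.0]]
top 479.531679680254 325.0641773046092 239.85389122604704 [[0.015, -0.986, 0.163, 338.638], [-1.0, -0.012, 0.02, -51.478], [-0.017, -0.164, -0.986, 1072.469], [0.0, 0.0, 0.0, 1.0]]
{'time': 0.1, 'joint_pos': array([-6.91786203e+01,  7.51163898e+00,  8.53241422e+01, -6.29427485e-04,
        8.72640289e+01, -4.89336898e+00]), 'qd': array([-0.05700265, -0.00653755, -0.12709325, -0.12317664, -0.01366299,
       -0.05238283]), 'joint_efforts': array([ 2.58744767e-03, -5.70950961e+01, -5.01939368e+01,  4.16210571e-05,
        8.19324749e-03, -7.88315674e-05]), 'tool_pos': array([ 260.20871079, -540.20363086,  302.92973778]), 'tcp_rot': array([-1.79900500e+02, -7.88759066e-03,  2.57147724e+01]), 'ft_force': array([ 0.32785077,  0.52398852, -0.9273926 ]), 'wrist_torque': array([-0.00346833,  0.01380242, -0.00057046]), 'grip_force': 0.0, 'finger_gap': 85.26874022968951}
```

View pics/scene1.png

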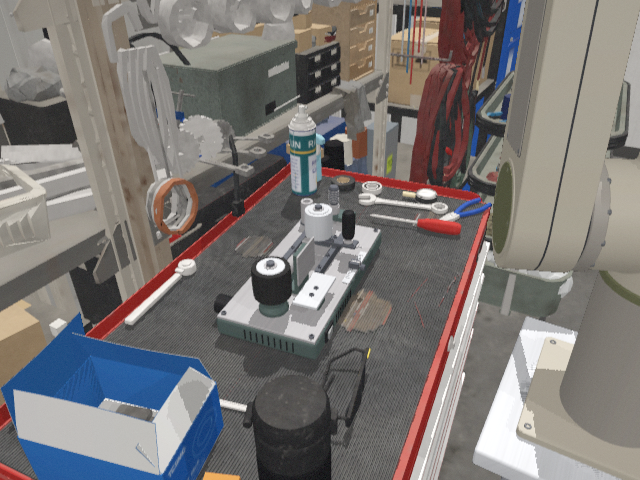

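View pics/top1.png

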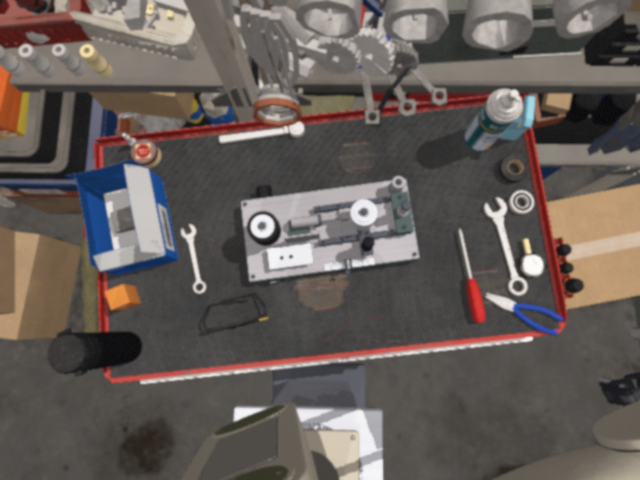

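The top view shows the drive drum near (262,228), the idler near (364,212), the handle near (367,242), and the sleeve and pin near (398,183) and (403,212). I'll enlarge both views.

Run:
```python
from h import *
a=load('top1')['frame'][165:285,320:430]; b=load('scene1')['frame'][180:300,290:400]
c=np.hstack([cv2.resize(a,(400,436),interpolation=cv2.INTER_CUBIC),cv2.resize(b,(400,436),interpolation=cv2.INTER_CUBIC)])
cv2.imwrite('pics/c1.png',c)
```

```text
(no output)
```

View pics/c1.png

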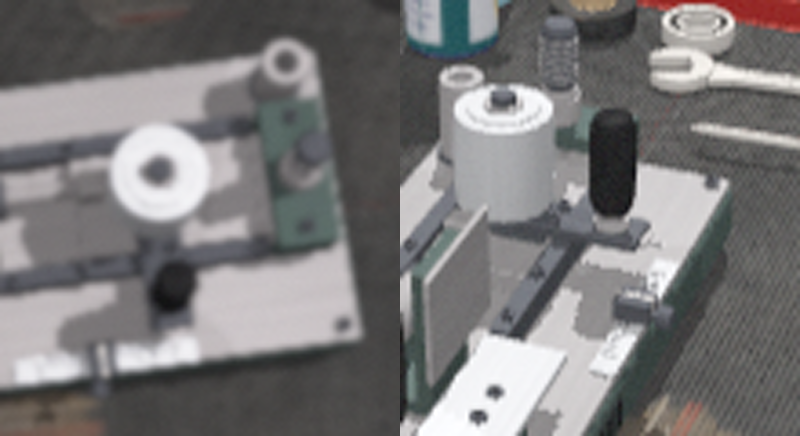

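Run:
```python
from h import *
t,s=load('top1'),load('scene1'); k=3.636
C={'sleeve':((286,61),(62,76),98),'pin':((312,148),(157,22),144),'idler':((160,172),(103,103),142),'handle':((175,276),(212,113),141.5)}
P={}
for n,(a,b,z) in C.items():
    a=(320+a[0]/k-.4,165+a[1]/k-.4); b=(290+b[0]/k-.4,180+b[1]/k-.4)
    P[n]=onz(t,*a,z); print(n,np.round(P[n],1),np.round(onz(s,*b,z),1),[np.round(q,1) for q in tri(t,a,s,b)])
d=onz(t,262,226,142);print('drive',d)
v=d-P['idler'];print(np.linalg.norm(v),np.degrees(np.arctan2(v[1],v[0]))-90)
v=P['sleeve']-P['pin'];print('ps',np.linalg.norm(v[:2]),np.degrees(np.arctan2(v[1],v[0])))
v=P['idler']-P['handle'];print('hi',np.linalg.norm(v[:2]),np.degrees(np.arctan2(v[1],v[0])))
v=P['idler']-P['pin'];print('pi',np.linalg.norm(v[:2]),np.degrees(np.arctan2(v[1],v[0]))-90)
```

```text
sleeve [ 626.2 -183.8   98. ] [ 624.  -184.5   98. ] [array([ 625.1, -184.2,   98.1]), np.float64(2.2)]
pin [ 563.7 -191.2  144. ] [ 564.1 -192.   144. ] [array([ 563.6, -191.1,  144.5]), np.float64(0.1)]
idler [ 549.8 -108.7  142. ] [544.  -98.4 142. ] [array([ 551. , -109.3,  135. ]), np.float64(0.8)]
handle [ 492.5 -116.9  141.5] [ 489.5 -117.1  141.5] [array([ 491.3, -117.5,  141.1]), np.float64(2.8)]
drive [518.95127158  92.30134382 142.        ]
203.3278614933372 8.73121129490383
ps 62.90626953035221 6.762159900656576
hi 57.90638153803726 8.187998227491434
pi 83.70089016236523 9.536460804380454
```

Run:
```python
from h import *
L=np.array([[62,-185],[0,-185],[0,-100],[-62,-100],[0,105]],float)
W=np.array([[625.2,-184.1],[563.7,-191.4],[550,-108.7],[491.5,-117.2],[519,92.3]])
lc,wc=L.mean(0),W.mean(0);A=L-lc;B=W-wc
th=np.arctan2((A[:,0]*B[:,1]-A[:,1]*B[:,0]).sum(),(A*B).sum());R=np.array([[np.cos(th),-np.sin(th)],[np.sin(th),np.cos(th)]])
o=wc-R@lc;print(np.degrees(th),o);print(np.round(L@R.T+o,1))
```

```text
8.848413727073543 [535.57466432  -9.92681543]
[[ 625.3 -183.2]
 [ 564.  -192.7]
 [ 551.  -108.7]
 [ 489.7 -118.3]
 [ 519.4   93.8]]
```

>>> {"fn": "servo_tool", "kwargs": {
  "plan": [
    [[0.03,0.035,0,-2,0.05],[0.03,0.035,0,-2,0.05],[0.03,0.035,0,-2,0.05],[0.03,0.035,0,-2,0.05],[0.03,0.035,0,-2,0.05],[0.03,0.035,0,-2,0.05],[0.03,0.035,0,-2,0.05],[0.03,0.035,0,-2,0.05],[0.03,0.035,0,-1,0.05],[0.03,0.035,0,0,0.05]]
  ],
  "force": 50
}}

```text
time: 1.1
tool_pos: [561.2, -188.8, 303.5]
tcp_rot: [-180.0, 0.0, 8.7]
ft_force: [0.6, 0.3, 1.1]
finger_gap: 49.8
grip_force: 0.0
```

>>> {"fn": "servo_tool", "kwargs": {
  "plan": [
    [[0.0025,-0.003,-0.03,0,0.05],[0,0,-0.035,0,0.05],[0,0,-0.03,0,0.05],[0,0,-0.02,0,0.05],[0,0,-0.01,0,0.05],[0,0,0,0,0.05]]
  ],
  "force": 50
}}

```text
time: 1.7
tool_pos: [561.8, -193.1, 176.9]
tcp_rot: [-179.9, 0.2, 8.7]
ft_force: [-0.8, -0.4, 0.3]
finger_gap: 49.7
grip_force: 0.0
```

Run:
```python
from h import *
a=snap('top','top2')['frame'][150:270,340:450]; b=snap('scene','scene2')['frame'][130:250,280:390]
cv2.imwrite('pics/c2.png',np.hstack([cv2.resize(x,(400,436),interpolation=cv2.INTER_CUBIC) for x in(a,b)]))
```

```text
(no output)
```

View pics/c2.png

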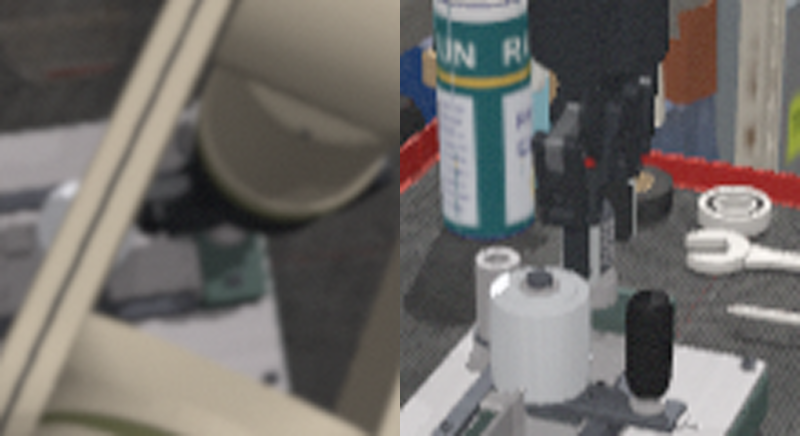

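The pin's grip stands between the open fingers at about (600,245) in the right crop. Closing.

>>> {"fn": "servo_tool", "kwargs": {
  "plan": [
    [[0.0015,0,0,0,0.03],[0,0,0,0,0.01],[0,0,0,0,0.01],[0,0,0,0,0.01],[0,0,0,0,0.01],[0,0,0,0,0.01]]
  ],
  "force": 60
}}

```text
time: 2.4
tool_pos: [565.3, -194.0, 180.7]
tcp_rot: [179.9, -0.1, 8.7]
ft_force: [0.2, -0.2, 7.0]
finger_gap: 19.6
grip_force: 58.6
```

>>> {"fn": "servo_tool", "kwargs": {
  "plan": [
    [[0,0,0.005,0,0.01],[0,0,0.01,0,0.01],[0,0,0.015,0,0.01],[0,0,0.015,0,0.01],[0,0,0.015,0,0.01],[0,0,0.01,0,0.01],[0,0,0,0,0.01]]
  ]
}}

```text
time: 3.1
tool_pos: [565.2, -193.9, 251.7]
tcp_rot: [179.9, -0.2, 8.7]
ft_force: [-0.3, 0.1, -1.5]
finger_gap: 19.3
grip_force: 59.0
```

Run:
```python
from h import *
b=snap('scene','scene3')['frame'][130:250,270:400]; snap('top','top3')
print([{k:sense()[k] for k in('tool_pos','ft_force','finger_gap')} for _ in range(2)])
cv2.imwrite('pics/c3.png',cv2.resize(b,(780,720)[:2] and (650,600),interpolation=cv2.INTER_CUBIC))
```

```text
[{'tool_pos': array([ 564.32445567, -193.53192022,  249.01965963]), 'ft_force': array([-0.26378533,  0.21498858, -0.54352739]), 'finger_gap': 19.85495247360747}, {'tool_pos': array([ 564.32445567, -193.53192022,  249.01965963]), 'ft_force': array([-0.26378533,  0.21498858, -0.54352739]), 'finger_gap': 19.85495247360747}]
```

View pics/c3.png

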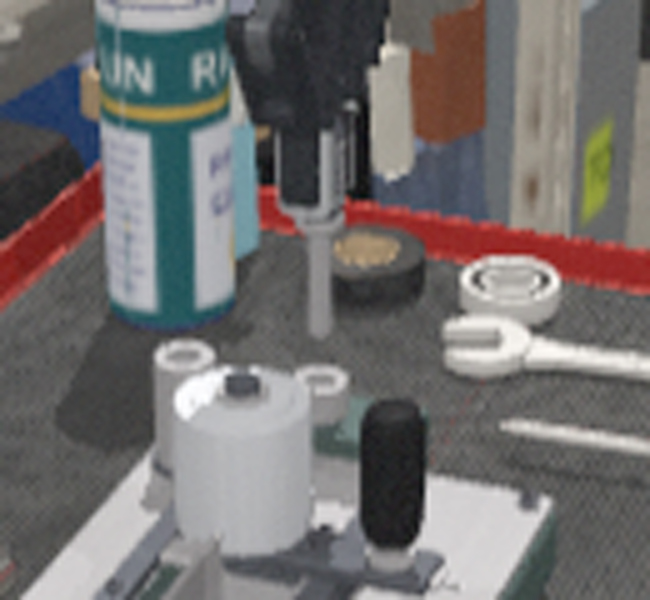

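Pin is out and vertical: tip at crop (320,336), bushing mouth (324,380), sleeve mouth (186,355). Now the offset from tip to sleeve.

Run:
```python
from h import *
s=load('scene3');f=lambda u,v:(270+u/5-.4,130+v/5-.4)
b=onz(s,*f(323,379),98);p=onz(s,*f(186,355),98);t=onz(s,*f(320,333),118)
print(b,p,p-b,np.linalg.norm(p-b),t,np.degrees(np.arctan2((p-b)[1],(p-b)[0])))
```

```text
[ 561.7873033  -193.70452448   98.        ] [ 623.49556439 -184.32064084   98.        ] [61.70826109  9.38388365  0.        ] 62.417679863340325 [ 564.39279557 -195.82528691  118.        ] 8.646639531022814
```

>>> {"fn": "servo_tool", "kwargs": {
  "plan": [
    [[0.02,0.003,0,0,0.01],[0.02,0.003,0,0,0.01],[0.0213,0.0033,0,0,0.01],[0,0,0,0,0.01],[0,0,-0.01,0,0.01],[0,0,-0.008,0,0.01],[0,0,-0.006,0,0.01],[0,0,-0.005,0,0.01],[0,0,0,0,0.01]]
  ]
}}

```text
time: 4.1
tool_pos: [624.8, -184.3, 218.6]
tcp_rot: [-179.9, 0.1, 8.7]
ft_force: [-0.0, 0.1, -1.5]
finger_gap: 19.8
grip_force: 59.0
```

Run:
```python
from h import *
print(sense()['tool_pos'],sense()['ft_force'])
b=snap('scene','scene4')['frame'][130:250,260:390]
print({k:sense()[k] for k in('tool_pos','ft_force','wrist_torque')})
cv2.imwrite('pics/c4.png',cv2.resize(b,(650,600),interpolation=cv2.INTER_CUBIC))
```

```text
[ 624.82574466 -184.27044584  218.58964856] [-0.04460091  0.100629   -1.50227517]
{'tool_pos': array([ 625.15402862, -184.29560769,  219.34908067]), 'ft_force': array([-1.22359581, -0.06615043, -0.45567014]), 'wrist_torque': array([ 0.03342376, -0.01527777,  0.04021253])}
```

View pics/c4.png

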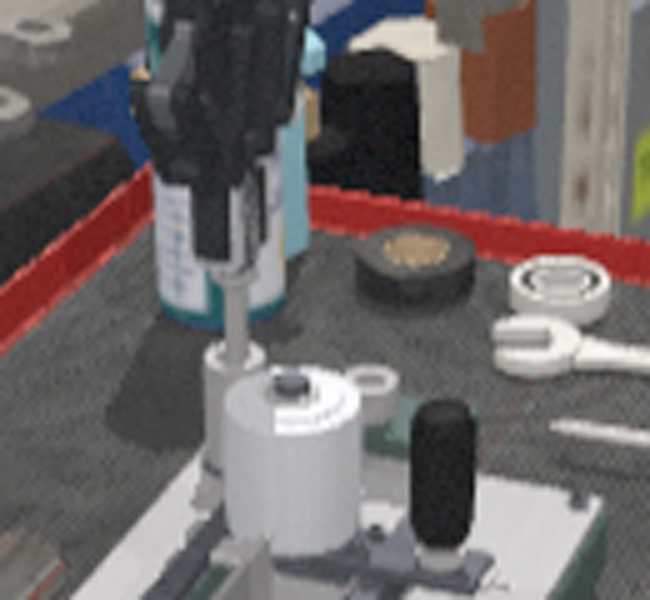

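The shank at crop (236,350) is entering the sleeve mouth, centred, with no contact force. Lowering further.

>>> {"fn": "servo_tool", "kwargs": {
  "plan": [
    [[0,0,-0.01,0,0.01],[0,0,-0.01,0,0.01],[0,0,-0.008,0,0.01],[0,0,-0.006,0,0.01],[0,0,-0.003,0,0.01],[0,0,0,0,0.01]]
  ]
}}

```text
time: 4.75
tool_pos: [625.3, -184.2, 182.0]
tcp_rot: [-180.0, 0.1, 8.7]
ft_force: [-0.4, 0.1, -1.9]
finger_gap: 19.6
grip_force: 59.0
```

>>> {"fn": "servo_tool", "kwargs": {
  "plan": [
    [[0,0,-0.002,0,0.01],[0,0,-0.002,0,0.01],[0,0,-0.001,0,0.01],[0,0,0,0,0.01]]
  ]
}}

```text
time: 5.15
tool_pos: [626.2, -184.4, 180.7]
tcp_rot: [179.9, -0.1, 8.7]
ft_force: [-6.8, 2.7, 13.2]
finger_gap: 19.0
grip_force: 60.6
```

>>> {"fn": "servo_tool", "kwargs": {
  "plan": [
    [[0,0,0.001,0,0.03],[0,0,0,0,0.05],[0,0,0,0,0.05],[0,0,0,0,0.05],[0,0,0.03,0,0.05],[0,0,0.035,0,0.05],[0,0,0.035,0,0.05],[0,0,0,0,0.05]]
  ]
}}

```text
time: 5.95
tool_pos: [628.0, -185.1, 286.0]
tcp_rot: [179.7, -0.5, 8.7]
ft_force: [0.4, -0.6, 0.9]
finger_gap: 49.9
grip_force: 0.0
```

Run:
```python
from h import *
b=snap('scene','scene5')['frame'][150:270,270:400]
print(sense()['tool_pos'],sense()['ft_force'])
s=load('scene5')
cv2.imwrite('pics/c5.png',cv2.resize(b,(650,600),interpolation=cv2.INTER_CUBIC))
```

```text
[ 627.18303892 -184.84216034  282.85104079] [-0.07868396 -1.22394077  0.12944152]
```

View pics/c5.png

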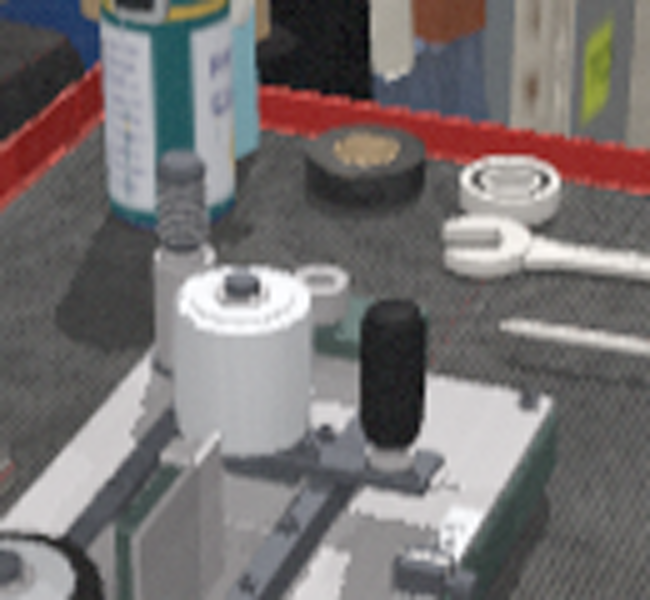

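The pin stands in the sleeve with its collar on the mouth (crop (183,250)). Next I zoom on the rider and pointer while moving nothing.

Run:
```python
from h import *
a=load('top1')['frame'][235:285,325:375]; b=load('scene5')['frame'][235:285,330:380]
cv2.imwrite('pics/c6.png',np.hstack([cv2.resize(x,(400,400),interpolation=cv2.INTER_CUBIC) for x in(a,b)]))
```

```text
(no output)
```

View pics/c6.png

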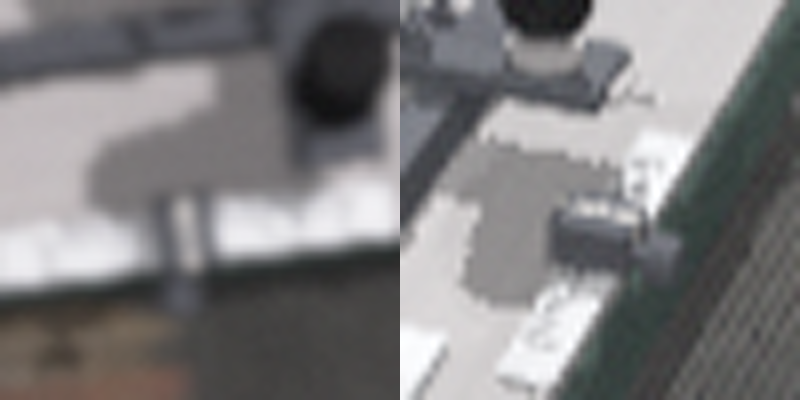

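Run:
```python
from h import *
t,s=load('top1'),load('scene5')
th=np.radians(8.65);R=np.array([[np.cos(th),-np.sin(th)],[np.sin(th),np.cos(th)]])
# origin from pin/sleeve/handle/idler means with this angle
L=np.array([[62,-185],[0,-185],[0,-100],[-62,-100],[0,105]],float)
W=np.array([[625.2,-184.1],[563.7,-191.8],[550.5,-108.7],[491.3,-117.4],[519,92.8]])
o=W.mean(0)-R@L.mean(0)
S=lambda p:np.round(R.T@(np.asarray(p)[:2]-o),1)
ft=lambda u,v:(325+u/8-.44,235+v/8-.44); fs=lambda u,v:(330+(u-400)/8-.44,235+v/8-.44)
for n,q in(('mid',(189,233)),('up',(183,200)),('lo',(193,268))): print('top',n,S(onz(t,*ft(*q),60)))
for n,q in(('mid',(608,211)),('l',(578,207)),('r',(640,215))): print('scene',n,S(onz(s,*fs(*q),60)))
a,e=tri(t,ft(189,233),s,fs(608,211));print('tri',a,e)
for z in(56,60,64): print('pointer tip',z,S(onz(s,*fs(655,98),z)),S(onz(s,*fs(612,98),z)))
print('handle',S(onz(t,320+175/3.636-.4,165+276/3.636-.4,141.5)),S(onz(s,270+392/5-.4,150+305/5-.4,141.5)))
print(o)
```

```text
top mid [-90.1 -58.5]
top up [-81.2 -58.2]
top lo [-99.5 -58.2]
scene mid [-92.4 -59. ]
scene l [-85.3 -58.1]
scene r [-100.   -60.1]
tri [454.54383049 -81.71853561  60.08810128] 2.308105440105103
pointer tip 56 [ -85.8 -115.6] [ -75.9 -111.9]
pointer tip 60 [ -87.6 -109.6] [ -77.7 -105.9]
pointer tip 64 [ -89.4 -103.7] [ -79.6 -100. ]
handle [-59.1 -99.3] [-62.1 -99.4]
[535.95297306  -9.89782754]
```

>>> {"fn": "servo_tool", "kwargs": {
  "plan": [
    [[-0.03,0.015,0,0,0.05],[-0.04,0.02,0,0,0.05],[-0.035,0.02,0,0,0.05],[-0.03,0.012,0,0,0.05],[0,0,0,0,0.05]]
  ]
}}

```text
time: 6.5
tool_pos: [487.0, -115.5, 276.3]
tcp_rot: [-179.9, 0.3, 8.8]
ft_force: [0.3, -0.3, 0.3]
finger_gap: 50.2
grip_force: 0.0
```

>>> {"fn": "servo_tool", "kwargs": {
  "plan": [
    [[0,0,-0.03,0,0.05],[0,0,-0.03,0,0.05],[0,0,-0.025,0,0.05],[0,0,-0.015,0,0.05],[0,0,-0.004,0,0.05],[0,0,0,0,0.05],[0,0,0,0,0.05]]
  ]
}}

```text
time: 7.2
tool_pos: [491.5, -117.6, 176.2]
tcp_rot: [180.0, -0.1, 8.7]
ft_force: [0.3, 0.1, 0.9]
finger_gap: 49.8
grip_force: 0.0
```

>>> {"fn": "servo_tool", "kwargs": {
  "plan": [
    [[0,0,-0.004,0,0.03],[0,0,0,0,0.01],[0,0,0,0,0.01],[0,0,0,0,0.01],[0,0,0,0,0.01],[0,0,0,0,0.01]]
  ],
  "force": 80
}}

```text
time: 7.8
tool_pos: [491.4, -118.1, 172.0]
tcp_rot: [179.9, -0.1, 8.7]
ft_force: [1.5, -5.0, 2.9]
finger_gap: 23.1
grip_force: 79.0
```

>>> {"fn": "servo_tool", "kwargs": {
  "plan": [
    [[-0.0009,0.006,0,0,0.01],[-0.0009,0.006,0,0,0.01],[-0.0009,0.006,0,0,0.01],[-0.0009,0.006,0,0,0.01],[-0.0009,0.006,0,0,0.01],[-0.0009,0.006,0,0,0.01],[0,0,0,0,0.01],[0,0,0,0,0.01]]
  ]
}}

```text
time: 8.6
tool_pos: [486.0, -82.4, 172.0]
tcp_rot: [179.8, -0.1, 8.7]
ft_force: [0.6, -8.4, 3.8]
finger_gap: 23.0
grip_force: 79.1
```

Run:
```python
from h import *
b=snap('scene','scene6')['frame']
print(sense()['tool_pos'],sense()['ft_force'])
a=snap('top','top6')['frame'][225:285,315:375]
b=b[230:290,320:380]
cv2.imwrite('pics/c7.png',np.hstack([cv2.resize(b,(600,600),interpolation=cv2.INTER_CUBIC),np.pad(cv2.resize(a,(200,200)),((0,400),(0,0),(0,0)))]))
```

```text
[486.03753418 -82.43383113 172.00919877] [ 0.16748115 -8.99389024  2.73627488]
```

View pics/c7.png

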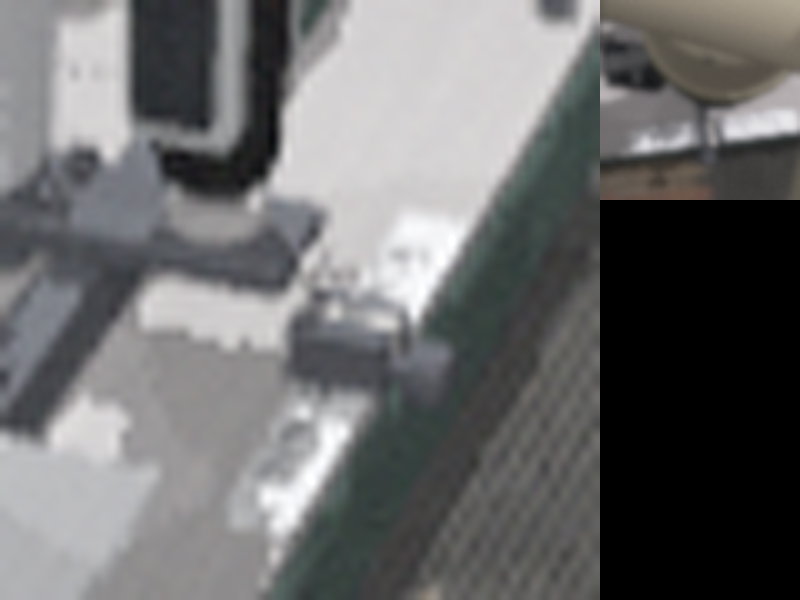

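The picture shows the slide arm's end (crop ~(310,230)) with the thin pointer at about (335,280), just short of the rider's white line at ~(360,315). I'll locate the pointer numerically.

Run:
```python
from h import *
t,s,s6=load('top1'),load('scene5'),load('scene6')
th=np.radians(8.65);R=np.array([[np.cos(th),-np.sin(th)],[np.sin(th),np.cos(th)]]);o=np.array([535.95,-9.9])
Wp=lambda x,y,z:np.r_[R@np.array([x,y])+o,z]
for z in(61,64,67): print(z,[np.round(proj(c,Wp(-90,y,z)),1) for c,y in((t,-100),(s,-100),(s6,-64))],'line',[np.round(proj(c,Wp(-90,-58.5,60)),1) for c in(t,s)])
def pr(c,u,v,w=9,h=8):
    g=cv2.cvtColor(c['frame'],cv2.COLOR_BGR2GRAY);print('cols',u-w,'..',u+w)
    for r in range(v-h,v+h+1): print(r,' '.join('%3d'%x for x in g[r,u-w:u+w+1]))
pr(t,368,258);pr(s,358,246);pr(s6,355,259)
```

```text
61 [array([367.6, 260.9]), array([361.1, 249.1]), array([355.2, 258.8])] line [array([348.2, 263.6]), array([354.3, 260.8])]
64 [array([367.7, 260.7]), array([361.1, 247.8]), array([355.2, 257.5])] line [array([348.2, 263.6]), array([354.3, 260.8])]
67 [array([367.8, 260.5]), array([361.2, 246.5]), array([355.3, 256.2])] line [array([348.2, 263.6]), array([354.3, 260.8])]
cols 359 .. 377
250 111  95  77  62  49  39  35  34  36  45  56  73  92 123 160 184 195 197 197
251 110  97  80  66  58  58  59  61  63  72  81  90 101 122 156 180 193 194 196
252 113 100  81  70  69  75  80  83  85  89  95  98 104 120 152 179 188 192 195
253 113 100  84  72  75  86  93  94  96  97 100 101 103 121 153 178 189 191 193
254 113 102  86  76  79  91  99 100 102 110 119 122 123 134 159 181 187 189 191
255 115 107  92  83  88  99 112 123 131 142 157 161 157 161 173 183 187 188 189
256 115 111 101  97  99 113 135 153 167 177 186 187 182 183 184 187 187 188 188
257 116 114 110 109 113 126 147 169 189 201 205 205 204 200 196 191 190 189 190
258 126 126 123 122 129 146 169 190 205 216 221 224 226 222 214 199 1
[... 2702 characters left out ...]
 177 100 101 138 136 178 163 159 200 231 237 245 242 139  98
260 190 188 203 187 150 113 133 182 145 142 145 148 152 176 200 248 195 112  79
261 204 203 197 136 102 100 148 201 156 159 169 190 189 172 140 234 123  88  68
262 205 205 173  89  87  93 121 124 126 136 155 192 209 190 117 160 100  68  71
263 204 208 152  92  92  99 109 110 114 117 122 123 118 125  86 121  91  80  68
264 190 189 153  83  78  75  77  79  87  97 102 110  95 115  80 113 112 105  97
265 143 142 138  80  76  80  77  77  78  76  77  77  68 110  98 118 120 121 117
266 144 140 109  79  78  76  78  79  78  76  80  76  77 105 113 106 111 111  97
267 143 141 113  93  77  76  79  78  79  78  78  77  69  79  85  90  97 102  77
```

>>> {"fn": "servo_tool", "kwargs": {
  "plan": [
    [[-0.0004,0.0025,0,0,0.01],[-0.0003,0.0024,0,0,0.01],[0,0,0,0,0.01],[0,0,0,0,0.01],[0,0,0,0,0.01]]
  ]
}}

```text
time: 9.2
tool_pos: [485.3, -77.7, 172.0]
tcp_rot: [179.8, -0.1, 8.7]
ft_force: [1.0, -8.6, 3.3]
finger_gap: 23.1
grip_force: 79.1
```

Run:
```python
from h import *
fr=[snap('scene','s7%d'%i)['frame'].astype(float) for i in range(3)]
t=snap('top','top7')['frame']
S=sense();print(S['tool_pos'],S['ft_force'],S['finger_gap'])
b=np.mean(fr,0).astype(np.uint8)
# handle/arm patch tracking from scene5 (home) for travel
s5,s6=load('scene5')['frame'],load('scene6')['frame']
g=lambda x:cv2.cvtColor(x,cv2.COLOR_BGR2GRAY)
m=cv2.matchTemplate(g(b),g(s6)[244:258,338:352],cv2.TM_CCOEFF_NORMED);_,v,_,l=cv2.minMaxLoc(m[235:265,325:350]);print('match s6->s7',v,l[0]+325-338,l[1]+235-244)
cv2.imwrite('pics/c8.png',np.hstack([cv2.resize(b[245:275,335:370],(466,400),interpolation=cv2.INTER_CUBIC),cv2.resize(t[250:280,335:360],(333,400),interpolation=cv2.INTER_CUBIC)]))
```

```text
[485.31381863 -77.74359175 171.99104831] [ 1.36634616 -9.30125809  3.74176963] 23.1353247385164
match s6->s7 0.9728313684463501 -1 1
```

View pics/c8.png

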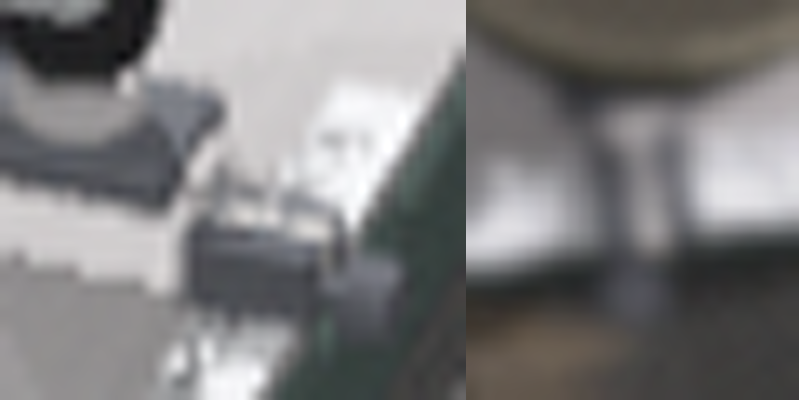

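The left view shows the pointer over the rider at about (215-300,190-215). In the top view a light stripe at (645,100-250) runs from the arm over the line. I'll check the columns numerically.

Run:
```python
from h import *
for f in('top1','top7'):
    g=cv2.cvtColor(load(f)['frame'],cv2.COLOR_BGR2GRAY);print(f,'cols 340..356')
    for r in range(254,270): print(r,' '.join('%3d'%x for x in g[r,340:357]))
a=sum(cv2.cvtColor(load('s7%d'%i)['frame'],cv2.COLOR_BGR2GRAY).astype(float) for i in range(3))/3
for n,g in(('s5',cv2.cvtColor(load('scene5')['frame'],cv2.COLOR_BGR2GRAY)),('s7',a)):
    print(n,'cols 347..364')
    for r in range(256,268): print(r,' '.join('%3d'%x for x in g[r,347:365]))
s=load('scene5');th=np.radians(8.65);R=np.array([[np.cos(th),-np.sin(th)],[np.sin(th),np.cos(th)]]);o=np.array([535.95,-9.9])
for y in(-61,-59,-57): print(y,[np.round(proj(s,np.r_[R@np.array([x,y])+o,66.3]),1) for x in(-75,-90)])
```

```text
top1 cols 340..356
254 122 119 119 119 119 119 118 117 118 118 118 117 119 117 118 118 117
255 120 121 120 119 118 119 118 119 118 118 119 118 119 118 118 119 118
256 120 120 120 118 120 119 119 118 118 118 118 118 118 118 117 118 118
257 120 121 121 120 119 118 117 118 117 116 114 115 117 118 117 117 117
258 121 120 119 117 114 112 112 115 114 106 106 113 123 126 125 124 126
259 118 120 117 111 103  99 109 125 126 109 103 121 143 154 154 151 153
260 118 120 117 108  96  92 117 152 155 126 111 135 168 189 195 189 187
261 127 127 125 113  97  95 127 167 173 139 118 144 182 207 216 212 209
262 149 144 135 123 104  98 125 164 174 143 123 151 193 217 223 223 220
263 179 167 148 130 111 100 119 153 168 147 128 154 202 226 232 232 230
264 199 185 159 140 120 101 111 145 164 150 127 150 202 230 236 237 236
265 211 197 170 151 127 103 107 138 159 152 129 142 189 222 229 228 227
266 219 203 178 156 133 107 105 133 162 159 128 124 159 186 191 186 183
267 215 195 167 150 131 104 100 127 158 157 121  99 113 128 127 118 112
268 177 154 132 121 107  88  85 104 129 129  97  72  72  77  73  65  62
2
[... 2552 characters left out ...]
248 195 112  78
261 174 196 138 101 145 168 203 193 210 170 189 189 171 139 233 122  87  70
262 205 171  90  83  93  98 101 124 134 155 192 208 189 119 158 100  70  71
263 206 152  88  88  99 105 110 116 115 119 123 118 128  86 120  91  78  73
264 207 153  83  78  77  78  81  86  96 102 111  95 114  81 115 111 107  94
265 207 152  83  78  77  77  77  78  77  76  78  69 107 100 116 120 122 118
266 188 139  82  78  79  79  78  79  75  77  76  74 104 113 104 108 112  98
267 141 113  93  74  79  79  78  78  76  76  78  70  76  85  90  96 100  74
-61 [array([347.2, 255.8]), array([354.8, 257.4])]
-59 [array([346.9, 256.3]), array([354.4, 257.9])]
-57 [array([346.5, 256.9]), array([354.1, 258.5])]
```

```bash
python3 -c "
from h import *
print(r.hand_in())"
```

```text
the job is handed in; nothing more can be done
None
```

The lock pin is fully home in the parking sleeve, and the gripper is holding the handle about 41 mm back, where the camera puts the pointer within about 1 mm of the rider's line; the job is handed in, with no verdict returned.

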